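Open the sample chamber: pop out the T-handle, turn it, slide the hatch

ROBOT

A 6-joint arm with a two-finger parallel gripper is mounted at the origin on a cart in front of the work surface, level with it; the furniture and walls round the work are solid. World frame = base frame: x ahead of the robot, y to its left, z up, the work surface at z = 0. Lengths are in m, angles in rad, forces in N, time in s.
With the tool pointing down it reaches from about 0.375 to 0.975 m from the base axis. Payload 3.8 kg.
Tool frame: the origin (TCP) lies between the finger pads; the fingertips stand 11 mm ahead of it and the grasp point (between the pads) lies 8 mm behind it; z points along the fingers, y is the direction in which the jaws open and shut (so a half turn about z gives the same grasp; the last joint's range is limited). The gripper opens to 85 mm and grips with 20 to 120 N. Pads are 22 mm wide; open, the fingers measure 114 mm over their backs; the gripper's body (76 mm by 85 mm) begins 54 mm behind the grasp point. The pads swing forward as they close: fully open they stand 13 mm farther back than shut.
Start: joints at [1.168, 0.264, 1.604, -0, 1.274, -0.037], TCP at [0.241, 0.63, 0.242] pointing down, gripper open.
Joint ranges: [-2.63, 2.63], [-0.94, 2.18], [0.31, 2.57], [-1.31, 4.45], [0, 2.66], [-2.55, 2.55]. Speed limits (rad/s): [2.57, 2.57, 3.14, 3.14, 3.14, 3.14].

INTERFACE

Orientations are given as a unit quaternion [w, x, y, z].
In Python, from workcell import bot, vision, job gives the robot as it stands.
- The arm moves only by the tool step_arm, never from a script. Its argument "plan" is a list of rows, each an object of numbers: "x", "y", "z": the shift along the tool's x, y, z in m; "yaw": the turn about the tool's z in degrees. A call has 1 to 10 rows; each row is the pose to reach, as a shift and turn from the pose commanded when the call began, along the tool's axes at that moment; what a row does not reach only later rows make up. A row lasts 1/12 s, in which the tool goes at most 41.7 mm and 7.16 degrees, less where a joint would pass 70% of its speed; a pose out of reach is approached as far as the arm can. A call with a gripper value outside its range is refused whole. "jaw" is the closure, from 0 (fully open) to 1 (shut), set as the call begins (left out, the last holds). The fingers move at their own pace and stop on an object; "squeeze" is the grip in N (left out, the last holds). Time passes only in rows, so rows that repeat a pose let the fingers close. It gives the time, the measured TCP pose, the force and the opening at its end, in the units of the state.
- bot.get_obs(): the state, without advancing time (a new reading comes with each control period).
- vision.capture(name): name is "scene" or "top"; returns a dict with "image" (420x560x3 uint8, blue, green, red), "mtx" (3x3 intrinsics, pixels), "rvec" (rotation vector, rad) and "tvec" (3), from world to camera coordinates, as OpenCV has them. Camera axes: x right, y down, z forward; pixel columns grow to the right and rows downward; lengths in m; the calibration is good to about 2 mm. A picture is of the moment at which its call begins. There is no depth.
- job.job_done(): hands the job in, once; it reports no verdict.
The state is a dict: "time_s": time; "joint_pos": joint angles; "joint_vel": joint speeds; "joint_efforts": joint torques, N m; "ee_pos": TCP position; "eef_rot": TCP orientation; "contact_force": force on the tool from outside, world axes, zero at the start; "moment": the same for the moment, N m; "width": finger opening in m.
Only numpy, scipy, OpenCV 4.12 (cv2) and the standard library are available. Lean on these libraries where they do the work, as an engineer would, in place of code of your own. Each camera call takes 0.05 s, during which the arm holds its last target.

TASK

Open the sample chamber so that its vials can be reached: press the yellow release button gently until the red T-handle springs out, then turn the handle clockwise until you feel it come up against its soft end buffer, without forcing button or buffer. Then slide the blue hatch by the handle along its rails, over the closed white half of the chamber, until it is wide open, at least 80 mm of its 90 mm, let go, and leave the other things on the bench where they are.

Things in the scene. Friction and masses are not known exactly. Their poses are not given: they have to be found in the camera images.
- chamber: White sample chamber fixed to the worktop, 160 (local x) by 270 (local y) mm, aluminium rails along y, 87 high. Origin: centre of its underside. The blue hatch (142 x 140, top 84 above the worktop) lies between the rails over the local -y half and opens by sliding along local +y, carrying the lock. Aluminium lock block on it: 108 (x) by 50 mm, top 98 above the worktop, red T-handle sunk in it.
- handle_center (a point): Centre of the red T-handle bar, 72 x 14 x 12 mm high; its upright axis is at chamber x 0, y -25 mm when shut. Latched: flush in the block along chamber x, centre 92 above the worktop, cannot be gripped or turned. Once released it springs up 30 mm by itself (centre 122, underside 18 above the block) and stays out when the button is let go. x axis along the bar, turns with it; z up.
- button_mount (a point): Top centre of the dark ring (32 mm) round the yellow button, 91 mm above the worktop, 60 mm from the handle axis to chamber -y. Button 22 mm across, pressed down; its height varies by lock: face 13 to 26 mm above this point at rest. Spring 2.5 N + 1.5 N/mm; the handle is released at about 4 to 5 mm (9 to 10 N). More than 7 mm (13 N) damages it.
- release_button (a joint): Travel of the release button, m: 0 at rest, grows as it is pressed.
- handle_pop (a joint): How far the T-handle stands out, m: 0 to 0.002 flush and caught, 0.030 fully out.
- handle_turn (a joint): Angle of the T-handle, rad: 0 latched (bar along chamber x), grows clockwise seen from above. Friction about 0.1 N m; stays where it is left. The unlatched angle differs from lock to lock, 0.6 to 1.45 rad: it is where the handle comes up against its soft end buffer (0.08 rad short of the first touch is still enough).
- end_buffer (a joint): Squeeze of the rubber end buffer inside the lock, m: 0 until the handle meets it, then about 20 mm (16 to 24) per rad of further turning; the turning torque then rises by about 3.5 N m per rad (2.3 to 5.2). Beyond 0.0035 (0.5 to 0.75 N m over the friction) the lock is strained.
- hatch (a joint): Opening of the hatch, m: 0 shut, 0.090 open at its stop. Slides along chamber +y; friction about 2.5 N; stays where it is left. Latched, it only rattles a few mm.
- tube_rack: wooden tube rack with three tubes, 58x190x78 mm; bystander, not to be disturbed; origin at the centre of its underside.
- balance: beige electronic balance, 203x173x62 mm; bystander, not to be disturbed; origin at the centre of its underside.
- red_cap_bottle: brown bottle with red cap, 69 mm across, 158 tall; bystander, not to be disturbed; origin at the centre of its underside.
- blue_cap_bottle: brown bottle with blue cap, 54 mm across, 120 tall; bystander, not to be disturbed; origin at the centre of its underside.
- beaker: glass beaker with blue contents, 73x78x92 mm; bystander, not to be disturbed; origin at the centre of its underside.
- timer: white bench timer, 66x62x18 mm, beside the chamber's local -y end; bystander, not to be disturbed; origin at the centre of its underside.
- petri: covered petri dish, 66 mm across, 15 tall, beside the chamber's local +y end; bystander, not to be disturbed; origin at the centre of its underside.

How it is judged:
On the way, in this order (a step that is already met when the one before it is completed fails the run):
1. the T-handle has sprung out fully (value of joint handle_pop above 0.027 m and value of joint handle_turn below 0.3 rad), for 0.2 s.
2. the handle is turned clockwise, the hatch still shut (value of joint handle_turn above 0.55 rad and value of joint hatch below 0.02 m), for 0.1 s.
At the end, for the whole second after the job is handed in: the hatch is slid open at least 80 mm of its 90 mm and at rest (value of joint hatch above 0.08 m and velocity of joint hatch below 0.005 m/s); the robot touches nothing.
It fails at once if the release button is overpressed (more than 7 mm, about 13 N) (value of joint release_button above 0.007 m).
It fails at once if the end buffer is strained (squeezed more than 3.5 mm, 0.5 to 0.75 N m) (value of joint end_buffer above 0.0035 m).
It fails at once if a bystander is pushed more than 30 mm or tipped (distance of any of tube_rack, balance, red_cap_bottle, blue_cap_bottle, beaker, timer, petri from where it was at the start of the episode above 0.03 m or angle between any of tube_rack, balance, red_cap_bottle, blue_cap_bottle, beaker, timer, petri's own z axis and vertical above 0.35 rad).
It also fails if it takes over 64 s, if anything falls off the work surface, if the arm or the gripper's body presses on something with over 40 N, if the wrist force passes 120 N, or if a joint passes its speed limit or range.

## Working session

There is one attempt and no reset: what is moved stays moved. The work goes in short steps, Python scripts to look and compute and a tool call to move; the robot and the scene stay as the last step left them, time stands still between calls to the robot, and variables do not carry over. Pictures are saved under pics/ and viewed, and the job is handed in when it is done.

Besides the shell and the picture viewer there is one more tool, called after "Request:" as name([rows], argument=value, ...), one row to a line, values as JSON. step_arm: Moves the arm, as the interface text tells. Its arguments: {"type":"object","properties":{"plan":{"type":"array"},"jaw":{"type":"number"},"squeeze":{"type":"number"}},"required":["plan"]}

```bash
ls; mkdir -p pics
python3 - <<'E'
from workcell import bot, vision, job
import cv2,pickle
for n in ["scene","top"]:
    c=vision.capture(n); cv2.imwrite(f"pics/{n}0.png",c["image"]); pickle.dump(c,open(f"{n}0.pkl","wb")); print(n,c["mtx"],c["rvec"],c["tvec"])
print(bot.get_obs())
E
```

```text
pics
scene [[524.80265024   0.         284.94307583]
 [  0.         524.80265024 205.73110837]
 [  0.           0.           1.        ]] [ 2.39362312 -0.59668326  0.20313289] [-0.55815322  0.26058138  1.67169021]
top [[529.11978375   0.         276.46643508]
 [  0.         529.11978375 208.26855744]
 [  0.           0.           1.        ]] [ 2.18075882 -2.16929726  0.29960407] [-0.03708321  0.62215922  1.68726879]
{'time_s': 0.1, 'joint_pos': array([ 1.16810613e+00,  2.64662236e-01,  1.60528041e+00, -3.02810869e-05,
        1.27367294e+00, -3.69345666e-02]), 'joint_vel': array([-0.00096882, -0.00200594, -0.00323505,  0.00096842,  0.00054255,
       -0.00029173]), 'joint_efforts': array([-3.23649892e-04, -5.16709042e+01, -3.68590558e+01, -1.75199972e-05,
        6.23305037e-03,  2.54109489e-05]), 'ee_pos': array([0.24119511, 0.62974094, 0.24107378]), 'eef_rot': array([-2.06421816e-04,  1.81855683e-01,  9.83324711e-01, -9.90282265e-04]), 'contact_force': array([-0.13176796, -0.17715801,  0.79822328]), 'moment': array([ 0.01704811,  0.00107388, -0.03372891]), 'width': 0.085456962953929}
```

View pics/scene0.png

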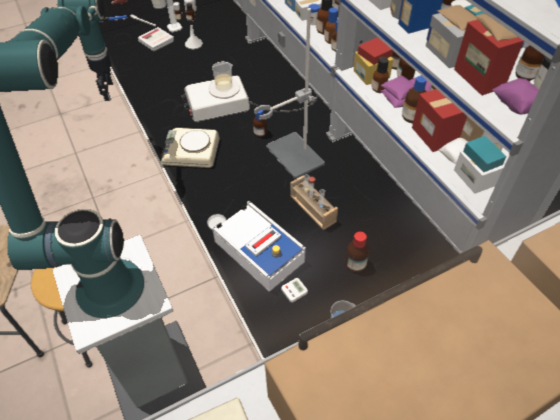

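View pics/top0.png

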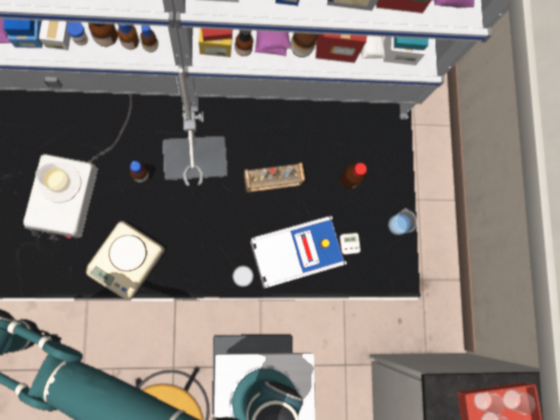

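Run:
```python
import cv2
t=cv2.imread("pics/top0.png")[205:300,225:370]; cv2.imwrite("pics/topc.png",cv2.resize(t,None,fx=5.5,fy=5.5,interpolation=cv2.INTER_CUBIC))
t=cv2.imread("pics/scene0.png")[195:305,200:320]; cv2.imwrite("pics/scenec.png",cv2.resize(t,None,fx=5.4,fy=5.4,interpolation=cv2.INTER_CUBIC))
```

```text
(no output)
```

View pics/topc.png

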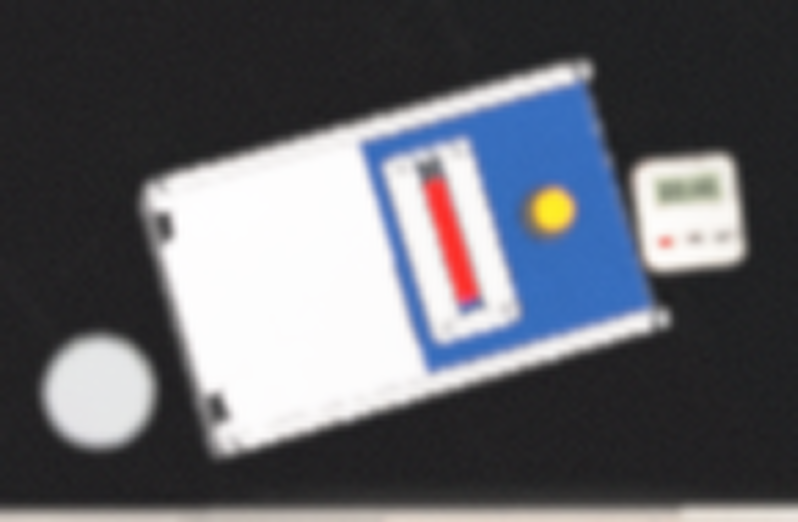

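View pics/scenec.png

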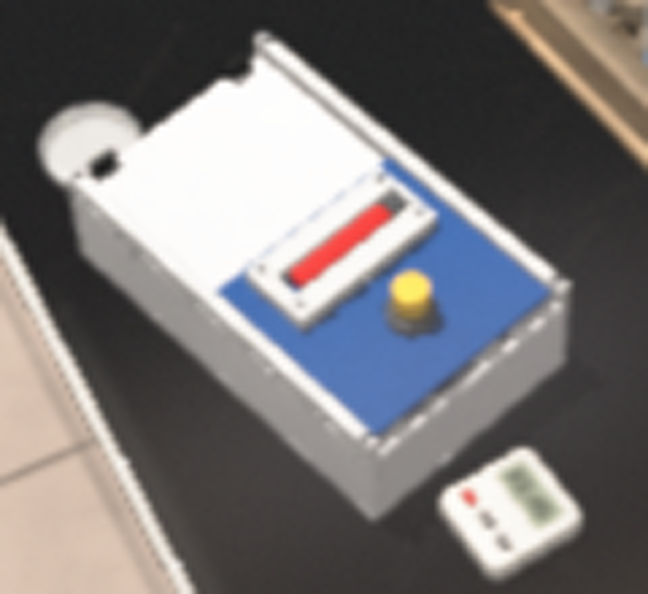

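```bash
cat > h.py <<'E'
import cv2,pickle,numpy as np
from scipy.optimize import least_squares
C={n:pickle.load(open(f"{n}0.pkl","rb")) for n in ["scene","top"]}
def proj(n,P):
    c=C[n]; return cv2.projectPoints(np.array(P,float).reshape(-1,1,3),c["rvec"],c["tvec"],c["mtx"],None)[0][:,0]
def back(n,uv,z):
    c=C[n];R=cv2.Rodrigues(c["rvec"])[0];t=np.ravel(c["tvec"]);o=-R.T@t
    d=R.T@np.linalg.inv(c["mtx"])@np.array([uv[0],uv[1],1.]);return o+d*(z-o[2])/d[2]
def tp(u,v):return ((u+.5)/5.5-.5+225,(v+.5)/5.5-.5+205)
def sp(u,v):return ((u+.5)/5.4-.5+200,(v+.5)/5.4-.5+195)
E
python3 - <<'E'
from h import *
L=[(80,-135,87),(-80,-135,87),(80,135,87),(-80,135,87)]
obs=[("top",l,tp(*p)) for l,p in zip(L,[(590,68),(662,320),(147,188),(215,455)])]+[("scene",l,sp(*p)) for l,p in zip(L,[(568,287),(375,440),(265,38),(75,180)])]
obs+=[("top",(0,-25,98),tp(452,240)),("scene",(0,-25,98),sp(342,247))]
def W(p,l):
    c,s=np.cos(p[2]),np.sin(p[2]);x,y,z=np.array(l)/1e3
    return [p[0]+c*x-s*y,p[1]+s*x+c*y,z]
def res(p):return np.concatenate([proj(n,[W(p,l)])[0]-np.array(q) for n,l,q in obs])
r=least_squares(res,[.55,0,.2],loss='soft_l1');print(r.x);print(r.fun.reshape(-1,2).round(2))
p=r.x
print("handle",W(p,(0,-25,92)),"button",W(p,(0,-85,91)))
# button height: triangulate by face center
fb=[("top",tp(552,210)),("scene",sp(412,283))]
q=least_squares(lambda X:np.concatenate([proj(n,[X])[0]-np.array(o) for n,o in fb]),[.5,0,.1]);print(q.x,q.fun)
for z in (.104,.108,.112,.117):
  X=W(p,(0,-85,z*1000));a=proj("top",[X])[0];b=proj("scene",[X])[0];print(z,(a-(224.59,204.59))*5.5,(b-(199.59,194.59))*5.4)
from workcell import bot
import scipy.spatial.transform as T
o=bot.get_obs();w,x,y,z=o["eef_rot"];print(T.Rotation.from_quat([x,y,z,w]).as_matrix().round(3))
E
```

```text
[ 0.47919213 -0.10267076  0.28378494]
[[-0.69 -0.95]
 [ 0.94  0.53]
 [ 0.3  -0.36]
 [ 1.95 -0.21]
 [ 0.49 -0.38]
 [-0.81  1.75]
 [-0.12 -1.09]
 [-1.62 -1.02]
 [ 0.14  0.22]
 [ 0.02 -0.83]]
handle [np.float64(0.4861919139589252), np.float64(-0.12667082912766042), np.float64(0.092)] button [np.float64(0.5029913859751578), np.float64(-0.1842709831203002), np.float64(0.091)]
[ 0.50354974 -0.18227329  0.11489752] [ 0.04469863 -0.18761448 -0.17984258  0.05584355]
0.104 [552.0804917  211.99113635] [412.16056028 297.02441849]
0.108 [553.39672178 211.24951845] [412.01750444 293.07322835]
0.112 [554.71908373 210.50444561] [411.87390433 289.10700565]
0.117 [556.38072459 209.56820915] [411.69363408 284.12795674]
[[-0.934  0.358 -0.001]
 [ 0.358  0.934 -0.002]
 [ 0.    -0.002 -1.   ]]
```

Request:
step_arm([
  {"x": -0.26, "y": -0.32, "z": 0, "yaw": -37},
  {"x": -0.26, "y": -0.32, "z": 0, "yaw": -37},
  {"x": -0.26, "y": -0.32, "z": 0, "yaw": -37},
  {"x": -0.26, "y": -0.32, "z": 0, "yaw": -37},
  {"x": -0.26, "y": -0.32, "z": 0, "yaw": -37},
  {"x": -0.26, "y": -0.32, "z": 0, "yaw": -37},
  {"x": -0.26, "y": -0.32, "z": 0, "yaw": -37},
  {"x": -0.26, "y": -0.32, "z": 0, "yaw": -37},
  {"x": -0.26, "y": -0.32, "z": 0, "yaw": -37},
  {"x": -0.26, "y": -0.32, "z": 0, "yaw": -37},
], jaw=1)

```text
time_s: 0.93
ee_pos: [0.3696, 0.2362, 0.2419]
eef_rot: [-0.0, -0.14, 0.99, -0.0]
contact_force: [1.1, 0.1, -0.2]
width: -0.0001
```

```bash
cat > rem.py <<'E'
import sys,numpy as np
from workcell import bot
from scipy.spatial.transform import Rotation as T
o=bot.get_obs();w,x,y,z=o["eef_rot"];R=T.from_quat([x,y,z,w]).as_matrix()
t=np.array([float(a) for a in sys.argv[1:4]]);ang=float(sys.argv[4]) if len(sys.argv)>4 else 106.3
a=np.degrees(np.arctan2(R[1,1],R[0,1]))
print("t",o["time_s"],"pos",o["ee_pos"].round(4),"yang",a.round(2),"rem tool",(R.T@(t-o["ee_pos"])).round(4),"yaw",round(a-ang,2),"w",round(o["width"],4),"q",o["joint_pos"].round(2),"F",o["contact_force"].round(2),"M",o["moment"].round(3), "tilt",R[:,2].round(3))
E
python3 rem.py .503 -.183 .16
```

```text
t 0.9333 pos [0.3696 0.2362 0.2419] yang 106.05 rem tool [-0.0123 -0.4397  0.0821] yaw -0.25 w -0.0001 q [ 0.51 -0.2   2.08 -0.    1.26 -1.34] F [ 1.08  0.08 -0.18] M [ 0.014 -0.012  0.049] tilt [-0. -0. -1.]
```

Request:
step_arm([
  {"x": -0.012, "y": -0.439, "z": 0},
  {"x": -0.012, "y": -0.439, "z": 0},
  {"x": -0.012, "y": -0.439, "z": 0},
  {"x": -0.012, "y": -0.439, "z": 0},
  {"x": -0.012, "y": -0.439, "z": 0},
  {"x": -0.012, "y": -0.439, "z": 0},
  {"x": -0.012, "y": -0.439, "z": 0},
  {"x": -0.012, "y": -0.439, "z": 0},
  {"x": -0.012, "y": -0.439, "z": 0},
  {"x": -0.012, "y": -0.439, "z": 0},
])

```text
schema error: expected keys x, y, z, yaw
```

Request:
step_arm([
  {"x": 0, "y": -0.025, "z": 0.04},
  {"x": 0, "y": -0.025, "z": 0.08},
  {"x": 0, "y": -0.025, "z": 0.08},
  {"x": 0, "y": -0.025, "z": 0.08},
])

```text
schema error: expected keys x, y, z, yaw
```

```bash
python3 rem.py .503 -.183 .14
python3 - <<'E'
from workcell import vision
import cv2,numpy as np
a=vision.capture("scene")["image"][180:310,190:320];b=vision.capture("top")["image"][190:300,225:360]
cv2.imwrite("pics/a1.png",np.hstack([cv2.resize(a,(400,400),interpolation=2),cv2.resize(b,(400,400*110//135),interpolation=2) if 0 else cv2.resize(b,(400,400),interpolation=2)]))
E
```

```text
t 0.9333 pos [0.3696 0.2362 0.2419] yang 106.05 rem tool [-0.0123 -0.4397  0.1021] yaw -0.25 w -0.0001 q [ 0.51 -0.2   2.08 -0.    1.26 -1.34] F [ 1.08  0.08 -0.18] M [ 0.014 -0.012  0.049] tilt [-0. -0. -1.]
```

View pics/a1.png

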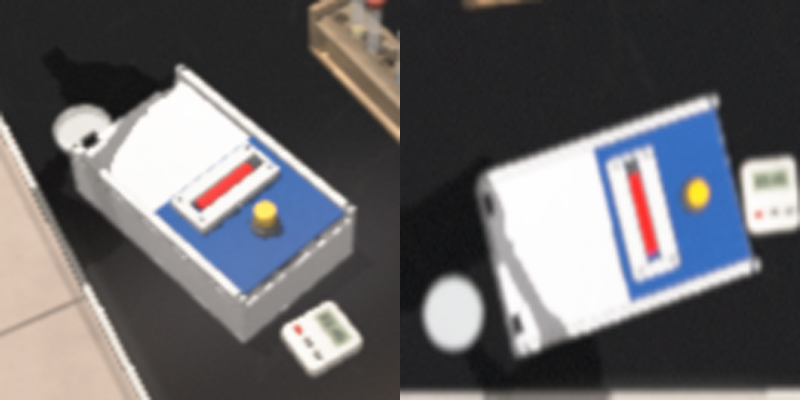

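All keys are required; the picture shows the chamber unchanged (yellow button at crop (265,212) / (697,193)). Repeat the moves.

Request:
step_arm([
  {"x": -0.012, "y": -0.44, "z": 0, "yaw": 0},
  {"x": -0.012, "y": -0.44, "z": 0, "yaw": 0},
  {"x": -0.012, "y": -0.44, "z": 0, "yaw": 0},
  {"x": -0.012, "y": -0.44, "z": 0, "yaw": 0},
  {"x": -0.012, "y": -0.44, "z": 0, "yaw": 0},
  {"x": -0.012, "y": -0.44, "z": 0, "yaw": 0},
  {"x": -0.012, "y": -0.44, "z": 0, "yaw": 0},
  {"x": -0.012, "y": -0.44, "z": 0, "yaw": 0},
  {"x": -0.012, "y": -0.44, "z": 0, "yaw": 0},
  {"x": -0.012, "y": -0.44, "z": 0, "yaw": 0},
])

```text
time_s: 1.87
ee_pos: [0.4962, -0.16, 0.242]
eef_rot: [0.0, -0.14, 0.99, 0.0]
contact_force: [1.6, -0.4, 0.5]
width: 0.0002
```

```bash
python3 rem.py .503 -.183 .14
```

```text
t 1.8667 pos [ 0.4962 -0.16    0.242 ] yang 106.04 rem tool [-0.0002 -0.024   0.1019] yaw -0.26 w 0.0002 q [-0.36 -0.03  1.93  0.    1.24 -2.21] F [ 1.56 -0.39  0.47] M [ 0.005 -0.014  0.068] tilt [-0.     0.001 -1.   ]
```

Request:
step_arm([
  {"x": 0, "y": -0.024, "z": 0.03, "yaw": 0},
  {"x": 0, "y": -0.024, "z": 0.06, "yaw": 0},
  {"x": 0, "y": -0.024, "z": 0.085, "yaw": 0},
  {"x": 0, "y": -0.024, "z": 0.098, "yaw": 0},
  {"x": 0, "y": -0.024, "z": 0.098, "yaw": 0},
  {"x": 0, "y": -0.024, "z": 0.098, "yaw": 0},
])

```text
time_s: 2.37
ee_pos: [0.5019, -0.1808, 0.1431]
eef_rot: [-0.001, -0.14, 0.99, 0.001]
contact_force: [0.4, 0.3, 0.1]
width: -0.0001
```

```bash
python3 rem.py .503 -.183 .127
python3 - <<'E'
from workcell import vision
import cv2,numpy as np
a=vision.capture("scene")["image"][180:310,190:320];b=vision.capture("top")["image"][190:300,225:335]
cv2.imwrite("pics/a2.png",np.hstack([cv2.resize(a,(400,400),interpolation=2),cv2.resize(b,(400,400),interpolation=2)]))
E
```

```text
t 2.3667 pos [ 0.5019 -0.1808  0.1431] yang 106.06 rem tool [-0.0005 -0.0024  0.0161] yaw -0.24 w -0.0001 q [-0.39  0.08  2.01  0.    1.05 -2.24] F [0.4  0.31 0.14] M [-0.042  0.008  0.   ] tilt [-0.003  0.001 -1.   ]
```

View pics/a2.png

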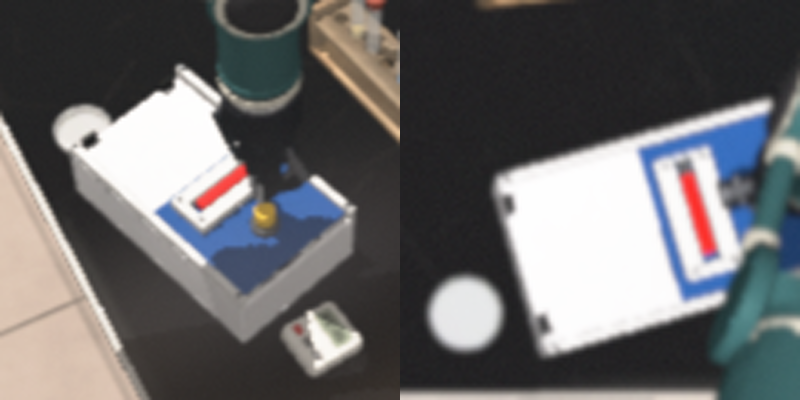

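Request:
step_arm([
  {"x": 0, "y": -0.002, "z": 0.004, "yaw": 0},
  {"x": 0, "y": -0.002, "z": 0.008, "yaw": 0},
  {"x": 0, "y": -0.002, "z": 0.011, "yaw": 0},
  {"x": 0, "y": -0.002, "z": 0.012, "yaw": 0},
  {"x": 0, "y": -0.002, "z": 0.012, "yaw": 0},
])

```text
time_s: 2.88
ee_pos: [0.5027, -0.1835, 0.132]
eef_rot: [-0.0, -0.14, 0.99, 0.0]
contact_force: [0.3, 0.8, -0.1]
width: -0.0002
```

Request:
step_arm([
  {"x": 0, "y": 0, "z": 0.001, "yaw": 0},
  {"x": 0, "y": 0, "z": 0.002, "yaw": 0},
  {"x": 0, "y": 0, "z": 0.002, "yaw": 0},
])

```text
time_s: 3.13
ee_pos: [0.5029, -0.1836, 0.1301]
eef_rot: [-0.0, -0.14, 0.99, 0.0]
contact_force: [-0.2, 0.8, -0.2]
width: -0.0002
```

Request:
step_arm([
  {"x": 0, "y": 0, "z": 0.001, "yaw": 0},
  {"x": 0, "y": 0, "z": 0.002, "yaw": 0},
  {"x": 0, "y": 0, "z": 0.002, "yaw": 0},
])

```text
time_s: 3.38
ee_pos: [0.5028, -0.1836, 0.1281]
eef_rot: [-0.0, -0.14, 0.99, 0.0]
contact_force: [-0.5, -0.2, -0.6]
width: 0.0
```

Request:
step_arm([
  {"x": 0, "y": 0, "z": 0.001, "yaw": 0},
  {"x": 0, "y": 0, "z": 0.002, "yaw": 0},
  {"x": 0, "y": 0, "z": 0.002, "yaw": 0},
])

```text
time_s: 3.63
ee_pos: [0.5028, -0.1836, 0.126]
eef_rot: [-0.0, -0.14, 0.99, 0.0]
contact_force: [-0.2, 0.0, 0.7]
width: -0.0001
```

Request:
step_arm([
  {"x": 0, "y": 0, "z": 0.001, "yaw": 0},
  {"x": 0, "y": 0, "z": 0.002, "yaw": 0},
  {"x": 0, "y": 0, "z": 0.002, "yaw": 0},
])

```text
time_s: 3.88
ee_pos: [0.5029, -0.1836, 0.1241]
eef_rot: [-0.0, -0.14, 0.99, 0.0]
contact_force: [-0.9, -0.8, -0.4]
width: 0.0
```

Request:
step_arm([
  {"x": 0, "y": 0, "z": 0.001, "yaw": 0},
  {"x": 0, "y": 0, "z": 0.002, "yaw": 0},
  {"x": 0, "y": 0, "z": 0.002, "yaw": 0},
])

```text
time_s: 4.13
ee_pos: [0.5031, -0.1837, 0.1233]
eef_rot: [0.0, -0.14, 0.99, -0.0]
contact_force: [-2.2, 0.6, 6.5]
width: 0.0003
```

Request:
step_arm([
  {"x": 0, "y": 0, "z": 0, "yaw": 0},
  {"x": 0, "y": 0, "z": 0, "yaw": 0},
])

```text
time_s: 4.3
ee_pos: [0.5031, -0.1837, 0.1233]
eef_rot: [0.0, -0.14, 0.99, -0.0]
contact_force: [-2.6, 0.8, 6.4]
width: 0.0001
```

```bash
python3 rem.py .503 -.183 .127
python3 - <<'E'
from workcell import vision
import cv2,numpy as np
a=vision.capture("scene")["image"][210:280,230:300]
cv2.imwrite("pics/a3.png",cv2.resize(a,(595,595),interpolation=2))
E
```

```text
t 4.3 pos [ 0.5031 -0.1837  0.1233] yang 106.04 rem tool [-0.0001  0.0007 -0.0037] yaw -0.26 w 0.0001 q [-0.4   0.11  2.02 -0.    1.01 -2.25] F [-2.6   0.8   6.38] M [0.156 0.398 0.057] tilt [ 0. -0. -1.]
```

View pics/a3.png

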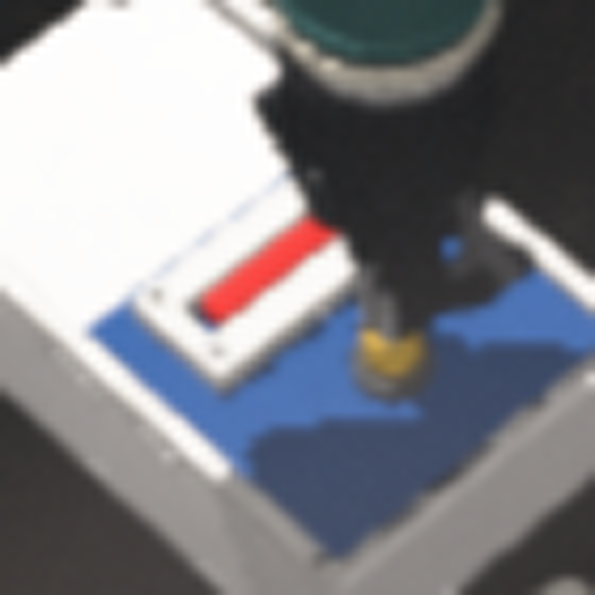

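Request:
step_arm([
  {"x": 0, "y": 0, "z": 0.001, "yaw": 0},
  {"x": 0, "y": 0, "z": 0.001, "yaw": 0},
  {"x": 0, "y": 0, "z": 0.001, "yaw": 0},
])

```text
time_s: 4.6
ee_pos: [0.5031, -0.1837, 0.1226]
eef_rot: [0.0, -0.14, 0.99, -0.0]
contact_force: [-3.6, 0.6, 8.4]
width: 0.0
```

Request:
step_arm([
  {"x": 0, "y": 0, "z": 0.001, "yaw": 0},
  {"x": 0, "y": 0, "z": 0.001, "yaw": 0},
  {"x": 0, "y": 0, "z": 0.001, "yaw": 0},
])

```text
time_s: 4.85
ee_pos: [0.5031, -0.1837, 0.1218]
eef_rot: [0.0, -0.14, 0.99, -0.0]
contact_force: [-3.9, 2.1, 9.2]
width: 0.0002
```

```bash
python3 rem.py .503 -.183 .127
python3 - <<'E'
from workcell import vision
import cv2,numpy as np
a=vision.capture("scene")["image"][200:280,220:300]
cv2.imwrite("pics/a4.png",cv2.resize(a,(595,595),interpolation=2))
E
```

```text
t 4.85 pos [ 0.5031 -0.1837  0.1218] yang 106.04 rem tool [-0.0001  0.0007 -0.0052] yaw -0.26 w 0.0002 q [-0.4   0.11  2.02 -0.    1.01 -2.25] F [-3.86  2.1   9.2 ] M [ 0.25   0.658 -0.037] tilt [ 0. -0. -1.]
```

View pics/a4.png

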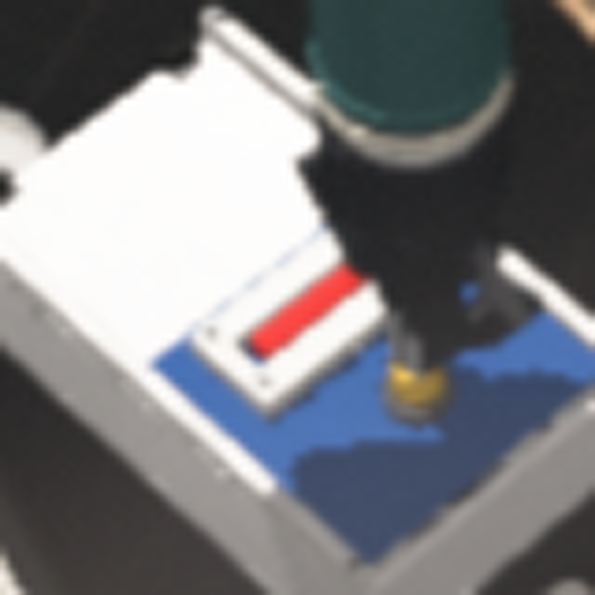

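Request:
step_arm([
  {"x": 0, "y": 0, "z": 0.0005, "yaw": 0},
  {"x": 0, "y": 0, "z": 0.0005, "yaw": 0},
])

```text
time_s: 5.07
ee_pos: [0.5032, -0.1837, 0.1215]
eef_rot: [0.0, -0.14, 0.99, -0.0]
contact_force: [-4.0, 1.0, 8.7]
width: 0.0003
```

```bash
python3 rem.py .503 -.183 .127
python3 - <<'E'
from workcell import vision
import cv2,numpy as np
a=vision.capture("scene")["image"][200:280,220:300]
cv2.imwrite("pics/a5.png",cv2.resize(a,(400,400),interpolation=2))
E
```

```text
t 5.0667 pos [ 0.5032 -0.1837  0.1215] yang 106.04 rem tool [-0.      0.0007 -0.0055] yaw -0.26 w 0.0003 q [-0.4   0.11  2.02 -0.    1.01 -2.25] F [-3.99  1.02  8.74] M [ 0.244  0.655 -0.001] tilt [ 0. -0. -1.]
```

View pics/a5.png

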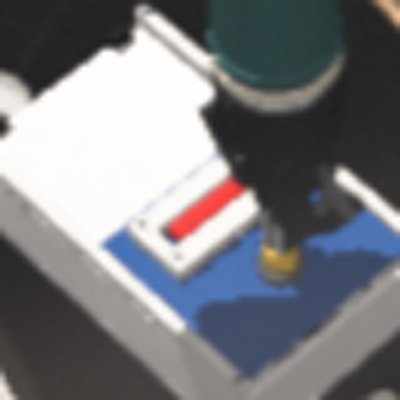

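Still flush (bar in its slot at (205,212)). Continue in half-millimetres.

Request:
step_arm([
  {"x": 0, "y": 0, "z": 0.0005, "yaw": 0},
  {"x": 0, "y": 0, "z": 0.001, "yaw": 0},
  {"x": 0, "y": 0, "z": 0.001, "yaw": 0},
])

```text
time_s: 5.37
ee_pos: [0.5032, -0.1837, 0.1207]
eef_rot: [0.0, -0.14, 0.99, -0.0]
contact_force: [-4.0, 1.5, 11.9]
width: -0.0001
```

```bash
python3 rem.py .503 -.183 .127
python3 - <<'E'
from workcell import vision
import cv2,numpy as np
a=vision.capture("scene")["image"][200:280,220:300]
cv2.imwrite("pics/a6.png",cv2.resize(a,(400,400),interpolation=2))
E
```

```text
t 5.3667 pos [ 0.5032 -0.1837  0.1207] yang 106.05 rem tool [-0.      0.0008 -0.0063] yaw -0.25 w -0.0001 q [-0.4   0.11  2.02 -0.    1.01 -2.25] F [-3.97  1.45 11.9 ] M [0.294 0.803 0.016] tilt [ 0. -0. -1.]
```

View pics/a6.png

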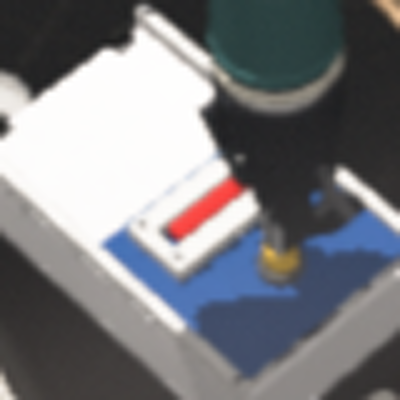

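Request:
step_arm([
  {"x": 0, "y": 0, "z": 0, "yaw": 0},
  {"x": 0, "y": 0, "z": 0.0005, "yaw": 0},
  {"x": 0, "y": 0, "z": 0.0005, "yaw": 0},
])

```text
time_s: 5.67
ee_pos: [0.5032, -0.1837, 0.1202]
eef_rot: [0.0, -0.14, 0.99, -0.0]
contact_force: [-4.5, 2.3, 10.9]
width: -0.0001
```

Run:
```python
from workcell import vision,bot
import cv2,numpy as np
for i in range(4):
  im=vision.capture("scene")["image"];o=bot.get_obs();print(o["time_s"],o["ee_pos"].round(4),o["contact_force"].round(2))
a=im[200:280,220:300]
cv2.imwrite("pics/a7.png",cv2.resize(a,(400,400),interpolation=2))
```

```text
5.7167 [ 0.5032 -0.1837  0.1202] [-4.58  2.08 10.75]
5.7667 [ 0.5032 -0.1837  0.1202] [-4.83  2.59 11.46]
5.8167 [ 0.5032 -0.1837  0.1201] [-4.21  1.2  10.93]
5.8667 [ 0.5032 -0.1837  0.1201] [-4.56  1.11 11.19]
```

View pics/a7.png

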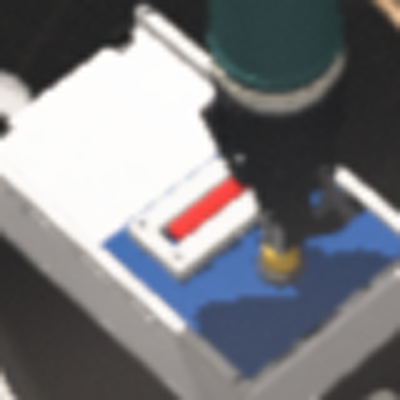

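Request:
step_arm([
  {"x": 0, "y": 0, "z": 0.0005, "yaw": 0},
  {"x": 0, "y": 0, "z": 0.0005, "yaw": 0},
])

```text
time_s: 6.03
ee_pos: [0.5032, -0.1838, 0.1199]
eef_rot: [0.0, -0.14, 0.99, -0.0]
contact_force: [-4.9, 1.1, 12.6]
width: -0.0001
```

Run:
```python
from workcell import vision,bot
import cv2,numpy as np
for i in range(2):
  im=vision.capture("scene")["image"];o=bot.get_obs();print(o["time_s"],o["ee_pos"].round(4),o["contact_force"].round(2))
a=im[200:280,220:300]
cv2.imwrite("pics/a8.png",cv2.resize(a,(400,400),interpolation=2))
```

```text
6.0833 [ 0.5032 -0.1837  0.1199] [-4.81  2.34 12.87]
6.1333 [ 0.5032 -0.1837  0.1199] [-4.74  1.91 12.4 ]
```

View pics/a8.png

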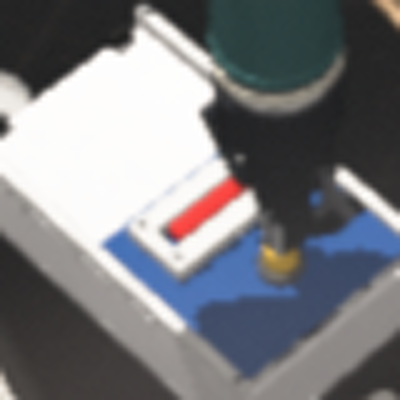

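Request:
step_arm([
  {"x": 0, "y": 0, "z": 0.0005, "yaw": 0},
  {"x": 0, "y": 0, "z": 0.0005, "yaw": 0},
])

```text
time_s: 6.3
ee_pos: [0.5033, -0.1838, 0.1192]
eef_rot: [0.0, -0.14, 0.99, -0.0]
contact_force: [-4.0, 1.4, 9.1]
width: -0.0003
```

Run:
```python
from workcell import vision,bot
import cv2,numpy as np
for i in range(2):
  im=vision.capture("scene")["image"];o=bot.get_obs();print(o["time_s"],o["ee_pos"].round(4),o["contact_force"].round(2),o["moment"].round(3))
a=im[200:280,220:300]
cv2.imwrite("pics/a9.png",cv2.resize(a,(600,600),interpolation=2))
```

```text
6.35 [ 0.5033 -0.1837  0.1191] [-4.48  1.56  9.6 ] [0.232 0.656 0.003]
6.4 [ 0.5033 -0.1838  0.119 ] [-3.84  1.8   9.63] [0.274 0.702 0.037]
```

View pics/a9.png

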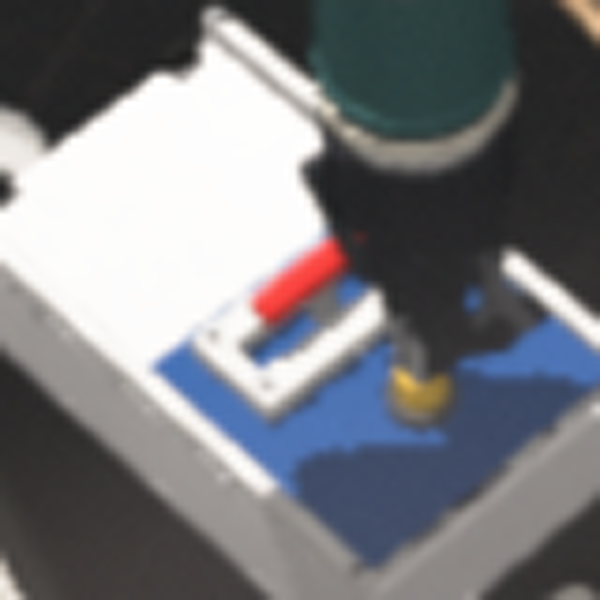

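The handle has sprung out (red bar raised at (305,275), clear of its slot). Lift straight up.

Request:
step_arm([
  {"x": 0, "y": 0, "z": -0.005, "yaw": 0},
  {"x": 0, "y": 0, "z": -0.03, "yaw": 0},
  {"x": 0, "y": 0, "z": -0.06, "yaw": 0},
  {"x": 0, "y": 0, "z": -0.07, "yaw": 0},
  {"x": 0, "y": 0.057, "z": -0.07, "yaw": 0},
  {"x": 0, "y": 0.057, "z": -0.07, "yaw": 0},
  {"x": 0, "y": 0.057, "z": -0.07, "yaw": 0},
], jaw=0.5)

```text
time_s: 6.98
ee_pos: [0.4859, -0.1263, 0.1868]
eef_rot: [-0.0, -0.141, 0.99, 0.001]
contact_force: [-0.8, 0.0, 0.2]
width: 0.0427
```

```bash
python3 rem.py .4862 -.1267 .117
python3 - <<'E'
from workcell import vision
import cv2,numpy as np
a=vision.capture("scene")["image"][180:280,210:310];b=vision.capture("top")["image"][200:300,245:345]
cv2.imwrite("pics/b1.png",np.hstack([cv2.resize(a,(400,400),interpolation=2),cv2.resize(b,(400,400),interpolation=2)]))
E
```

```text
t 6.9833 pos [ 0.4859 -0.1263  0.1868] yang 106.16 rem tool [-0.0003 -0.0006  0.0698] yaw -0.14 w 0.0427 q [-0.3  -0.02  2.03  0.    1.14 -2.16] F [-0.75  0.03  0.17] M [ 0.038  0.014 -0.007] tilt [-0.001  0.001 -1.   ]
```

View pics/b1.png

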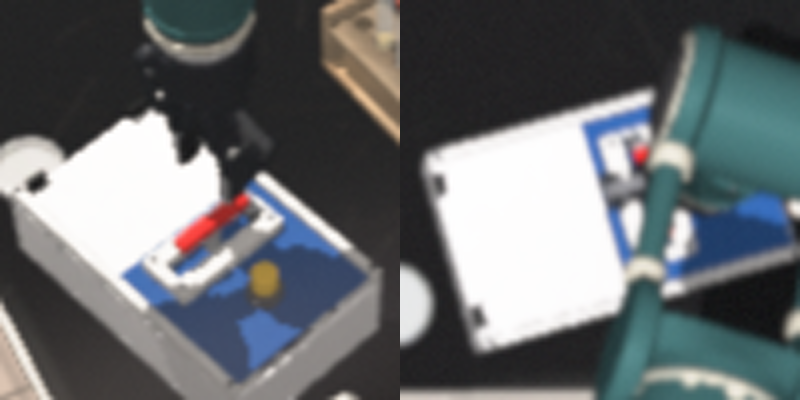

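Request:
step_arm([
  {"x": 0, "y": 0, "z": 0.03, "yaw": 0},
  {"x": 0, "y": 0, "z": 0.05, "yaw": 0},
  {"x": 0, "y": 0, "z": 0.06, "yaw": 0},
  {"x": 0, "y": 0, "z": 0.068, "yaw": 0},
  {"x": 0, "y": 0, "z": 0.068, "yaw": 0},
])

```text
time_s: 7.5
ee_pos: [0.4861, -0.129, 0.1173]
eef_rot: [-0.002, -0.139, 0.99, 0.001]
contact_force: [0.4, 1.4, -0.7]
width: 0.0428
```

```bash
python3 rem.py .4862 -.1267 .118
python3 - <<'E'
from workcell import vision
import cv2,numpy as np
a=vision.capture("scene")["image"][195:275,220:300]
cv2.imwrite("pics/b2.png",cv2.resize(a,(600,600),interpolation=2))
E
```

```text
t 7.5 pos [ 0.4861 -0.129   0.1173] yang 106.01 rem tool [-0.0007  0.0022 -0.0007] yaw -0.29 w 0.0428 q [-0.31  0.06  2.09 -0.    1.   -2.16] F [ 0.39  1.36 -0.67] M [0.015 0.04  0.045] tilt [-0.003  0.001 -1.   ]
```

View pics/b2.png

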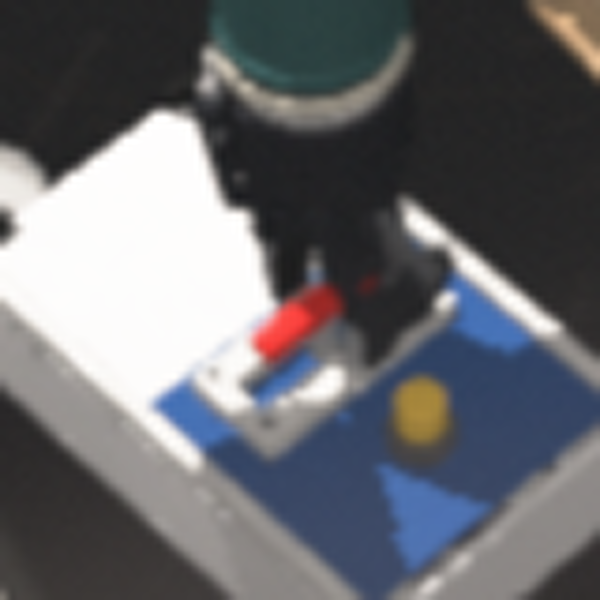

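Request:
step_arm([
  {"x": 0, "y": 0, "z": 0, "yaw": 0},
  {"x": 0, "y": 0, "z": 0, "yaw": 0},
  {"x": 0, "y": 0, "z": 0, "yaw": 0},
  {"x": 0, "y": 0, "z": 0, "yaw": 0},
  {"x": 0, "y": 0, "z": 0, "yaw": 0},
  {"x": 0, "y": 0, "z": 0, "yaw": 0},
], jaw=1, squeeze=25)

```text
time_s: 8.05
ee_pos: [0.4872, -0.1259, 0.1205]
eef_rot: [0.0, -0.139, 0.99, 0.003]
contact_force: [-2.8, 12.6, 6.0]
width: 0.0129
```

```bash
python3 rem.py .4862 -.1267 .118
```

```text
t 8.05 pos [ 0.4872 -0.1259  0.1205] yang 105.98 rem tool [ 0.0012 -0.0005  0.0025] yaw -0.32 w 0.0129 q [-0.31  0.05  2.09  0.01  1.   -2.16] F [-2.75 12.56  5.99] M [1.779 0.369 0.017] tilt [-0.     0.005 -1.   ]
```

Request:
step_arm([
  {"x": 0, "y": 0.0015, "z": -0.0015, "yaw": 0},
  {"x": 0, "y": 0.003, "z": -0.0015, "yaw": 0},
  {"x": 0, "y": 0.003, "z": -0.0015, "yaw": 0},
])

```text
time_s: 8.3
ee_pos: [0.4869, -0.1254, 0.1211]
eef_rot: [0.001, -0.14, 0.99, 0.0]
contact_force: [3.2, 3.1, -5.4]
width: 0.0135
```

```bash
python3 rem.py .4862 -.1267 .118
```

```text
t 8.3 pos [ 0.4869 -0.1254  0.1211] yang 106.06 rem tool [ 0.0011 -0.001   0.0031] yaw -0.24 w 0.0135 q [-0.3   0.05  2.09  0.    1.   -2.15] F [ 3.19  3.1  -5.37] M [ 0.478 -0.462  0.02 ] tilt [ 0.002  0.    -1.   ]
```

Request:
step_arm([
  {"x": 0, "y": 0.0005, "z": 0.0007, "yaw": 3},
  {"x": 0, "y": 0.0005, "z": 0.0007, "yaw": 6},
  {"x": 0, "y": 0.0005, "z": 0.0007, "yaw": 9},
  {"x": 0, "y": 0.0005, "z": 0.0007, "yaw": 12},
  {"x": 0, "y": 0.0005, "z": 0.0007, "yaw": 15},
  {"x": 0, "y": 0.0005, "z": 0.0007, "yaw": 15},
])

```text
time_s: 8.8
ee_pos: [0.4871, -0.126, 0.121]
eef_rot: [0.001, -0.008, 1.0, -0.0]
contact_force: [2.0, 1.4, 0.2]
width: 0.0135
```

```bash
python3 rem.py .4869 -.1254 .121
```

```text
t 8.8 pos [ 0.4871 -0.126   0.121 ] yang 90.97 rem tool [0.0001 0.0006 0.    ] yaw -15.33 w 0.0135 q [-0.3   0.05  2.09 -0.    1.   -1.89] F [1.96 1.37 0.16] M [ 0.071 -0.181 -0.03 ] tilt [ 0.002 -0.001 -1.   ]
```

Request:
step_arm([
  {"x": 0, "y": 0, "z": 0, "yaw": 3},
  {"x": 0, "y": 0, "z": 0, "yaw": 6},
  {"x": 0, "y": 0, "z": 0, "yaw": 9},
  {"x": 0, "y": 0, "z": 0, "yaw": 12},
  {"x": 0, "y": 0, "z": 0, "yaw": 15},
  {"x": 0, "y": 0, "z": 0, "yaw": 15},
])

```text
time_s: 9.3
ee_pos: [0.487, -0.1265, 0.121]
eef_rot: [0.001, 0.121, 0.993, -0.001]
contact_force: [1.1, -2.0, 0.7]
width: 0.0132
```

```bash
python3 rem.py .4869 -.1254 .121;python3 - <<'E'
from workcell import vision,bot
import cv2,numpy as np
m=[]
for i in range(4):
  im=vision.capture("scene")["image"];o=bot.get_obs();m.append(o["moment"])
print(np.round(m,3).tolist())
a=im[195:275,220:300]
cv2.imwrite("pics/b3.png",cv2.resize(a,(500,500),interpolation=2))
E
```

```text
t 9.3 pos [ 0.487  -0.1265  0.121 ] yang 76.06 rem tool [0.0003 0.001  0.    ] yaw -30.24 w 0.0132 q [-0.3   0.05  2.09 -0.    1.   -1.63] F [ 1.15 -2.    0.66] M [-0.374 -0.031  0.014] tilt [ 0.002 -0.002 -1.   ]
[[-0.464, -0.005, -0.12], [-0.551, 0.011, -0.026], [-0.497, -0.035, -0.054], [-0.562, 0.049, -0.067]]
```

View pics/b3.png

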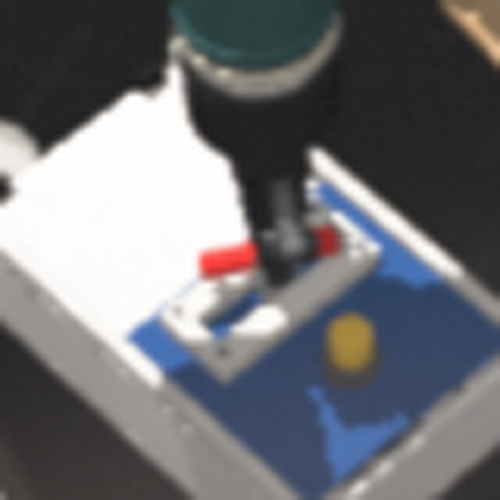

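Request:
step_arm([
  {"x": 0, "y": 0, "z": 0, "yaw": 2},
  {"x": 0, "y": 0, "z": 0, "yaw": 4},
  {"x": 0, "y": 0, "z": 0, "yaw": 4},
])

```text
time_s: 9.75
ee_pos: [0.4868, -0.1261, 0.121]
eef_rot: [0.001, 0.156, 0.988, -0.001]
contact_force: [-0.7, -3.0, 4.8]
width: 0.013
```

```bash
cat > m.py <<'E'
from workcell import vision,bot
import numpy as np
from scipy.spatial.transform import Rotation as T
m=[];f=[]
for i in range(4):
  vision.capture("scene");o=bot.get_obs();m.append(o["moment"]);f.append(o["contact_force"])
w,x,y,z=o["eef_rot"];R=T.from_quat([x,y,z,w]).as_matrix()
print(o["time_s"],"turn",round(106.06-np.degrees(np.arctan2(R[1,1],R[0,1])),2),"M",np.mean(m,0).round(3),"F",np.mean(f,0).round(2),o["ee_pos"].round(4),round(o["width"],4),"effort6",o["joint_efforts"][5].round(3))
E
python3 m.py
```

```text
9.95 turn 33.95 M [-0.582  0.141  0.023] F [-0.3  -2.96  4.87] [ 0.4867 -0.1258  0.1207] 0.0136 effort6 0.014
```

Request:
step_arm([
  {"x": 0, "y": 0, "z": 0, "yaw": 2},
  {"x": 0, "y": 0, "z": 0, "yaw": 4},
  {"x": 0, "y": 0, "z": 0, "yaw": 4},
])

```text
time_s: 10.2
ee_pos: [0.4866, -0.1257, 0.1205]
eef_rot: [0.0, 0.19, 0.982, -0.0]
contact_force: [-1.1, -3.0, 4.8]
width: 0.0133
```

```bash
python3 m.py
```

```text
10.4 turn 37.97 M [-0.565  0.055 -0.022] F [-0.36 -2.7   4.7 ] [ 0.4865 -0.1255  0.1203] 0.013 effort6 0.005
```

Request:
step_arm([
  {"x": 0, "y": 0, "z": 0, "yaw": 1.5},
  {"x": 0, "y": 0, "z": 0, "yaw": 3},
  {"x": 0, "y": 0, "z": 0, "yaw": 4},
])

```text
time_s: 10.65
ee_pos: [0.4864, -0.1255, 0.1202]
eef_rot: [0.0, 0.225, 0.974, -0.0]
contact_force: [-0.6, -1.9, 4.4]
width: 0.0129
```

```bash
python3 rem.py .48 -.12 .12; python3 m.py
```

```text
t 10.65 pos [ 0.4864 -0.1255  0.1202] yang 64.03 rem tool [0.0081 0.0021 0.0002] yaw -42.27 w 0.0129 q [-0.3   0.05  2.09 -0.    1.   -1.42] F [-0.63 -1.88  4.39] M [-0.511  0.099  0.141] tilt [ 0. -0. -1.]
10.85 turn 41.97 M [-0.571  0.048  0.095] F [ 0.13 -2.57  4.74] [ 0.4863 -0.1255  0.1201] 0.0129 effort6 0.118
```

Request:
step_arm([
  {"x": 0, "y": 0, "z": 0, "yaw": 1},
  {"x": 0, "y": 0, "z": 0, "yaw": 2},
])

```text
time_s: 11.02
ee_pos: [0.4863, -0.1254, 0.1201]
eef_rot: [-0.0, 0.242, 0.97, 0.0]
contact_force: [0.1, -1.9, 4.8]
width: 0.0134
```

```bash
python3 rem.py .48 -.12 .12; python3 m.py
```

```text
t 11.0167 pos [ 0.4863 -0.1254  0.1201] yang 61.98 rem tool [0.0081 0.0018 0.0001] yaw -44.32 w 0.0134 q [-0.3   0.05  2.09  0.    1.   -1.38] F [ 0.05 -1.86  4.83] M [-0.416  0.081  0.296] tilt [ 0.  0. -1.]
11.2167 turn 44.02 M [-0.451  0.037  0.207] F [ 0.32 -2.11  5.28] [ 0.4863 -0.1254  0.1201] 0.0132 effort6 0.223
```

Request:
step_arm([
  {"x": 0.0028, "y": 0.0029, "z": 0, "yaw": 0},
  {"x": 0.007, "y": 0.0072, "z": 0, "yaw": 0},
  {"x": 0.0105, "y": 0.0107, "z": 0, "yaw": 0},
  {"x": 0.014, "y": 0.0143, "z": 0, "yaw": 0},
  {"x": 0.014, "y": 0.0143, "z": 0, "yaw": 0},
])

```text
time_s: 11.63
ee_pos: [0.4804, -0.1052, 0.12]
eef_rot: [-0.0, 0.242, 0.97, 0.001]
contact_force: [1.2, 0.5, 5.6]
width: 0.0133
```

```bash
python3 rem.py .48 -.12 .12; python3 m.py
```

```text
t 11.6333 pos [ 0.4804 -0.1052  0.12  ] yang 62.04 rem tool [-0.0066 -0.0133  0.    ] yaw -44.26 w 0.0133 q [-0.27  0.03  2.11  0.    1.   -1.35] F [1.24 0.46 5.62] M [-0.106  0.081  0.04 ] tilt [ 0.     0.001 -1.   ]
11.8333 turn 44.03 M [ 0.182 -0.039  0.1  ] F [0.74 1.39 4.99] [ 0.4804 -0.1053  0.1199] 0.0135 effort6 0.094
```

Request:
step_arm([
  {"x": 0.005, "y": 0.005, "z": 0, "yaw": 0},
  {"x": 0.012, "y": 0.0123, "z": 0, "yaw": 0},
  {"x": 0.019, "y": 0.0195, "z": 0, "yaw": 0},
  {"x": 0.026, "y": 0.0266, "z": 0, "yaw": 0},
  {"x": 0.033, "y": 0.0338, "z": 0, "yaw": 0},
  {"x": 0.039, "y": 0.04, "z": 0, "yaw": 0},
  {"x": 0.043, "y": 0.044, "z": 0, "yaw": 0},
  {"x": 0.0454, "y": 0.0465, "z": 0, "yaw": 0},
  {"x": 0.0454, "y": 0.0465, "z": 0, "yaw": 0},
  {"x": 0.0454, "y": 0.0465, "z": 0, "yaw": 0},
])

```text
time_s: 12.67
ee_pos: [0.462, -0.0425, 0.12]
eef_rot: [-0.001, 0.242, 0.97, 0.001]
contact_force: [1.4, 3.6, 4.6]
width: 0.0132
```

```bash
python3 rem.py .4616 -.0405 .12; python3 m.py;python3 - <<'E'
from workcell import vision
import cv2,numpy as np
a=vision.capture("scene")["image"][180:310,190:320];b=vision.capture("top")["image"][200:300,245:345]
cv2.imwrite("pics/c1.png",np.hstack([cv2.resize(a,(400,400),interpolation=2),cv2.resize(b,(400,400),interpolation=2)]))
E
```

```text
t 12.6667 pos [ 0.462  -0.0425  0.12  ] yang 62.04 rem tool [ 0.0013  0.0016 -0.    ] yaw -44.26 w 0.0132 q [-0.15 -0.02  2.17  0.    1.   -1.23] F [1.43 3.6  4.55] M [ 0.423 -0.266  0.085] tilt [-0.001  0.002 -1.   ]
12.8667 turn 44.04 M [ 0.437 -0.253  0.121] F [2.03 3.21 5.02] [ 0.4623 -0.0434  0.12  ] 0.0128 effort6 0.09
```

View pics/c1.png

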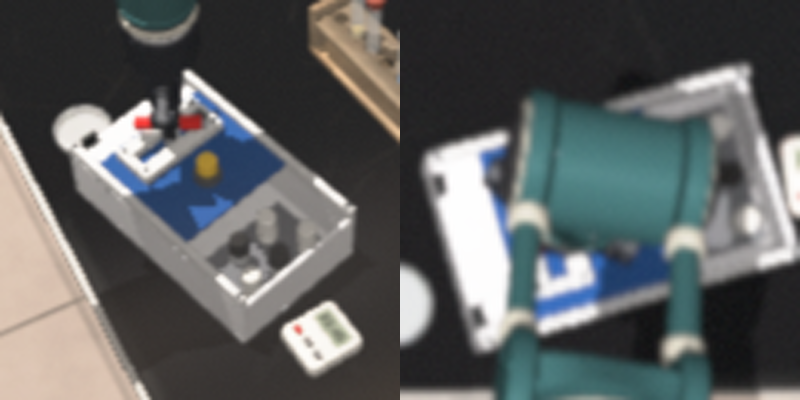

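Request:
step_arm([
  {"x": 0.001, "y": 0.001, "z": 0, "yaw": 0},
  {"x": 0.0018, "y": 0.0018, "z": 0, "yaw": 0},
  {"x": 0.0018, "y": 0.0018, "z": 0, "yaw": 0},
])

```text
time_s: 13.22
ee_pos: [0.4619, -0.0422, 0.1203]
eef_rot: [0.001, 0.241, 0.97, -0.001]
contact_force: [2.8, -1.9, 5.4]
width: 0.0135
```

```bash
python3 m.py
```

```text
13.4167 turn 44.03 M [-0.354 -0.452  0.07 ] F [ 3.45 -1.59  4.28] [ 0.4619 -0.0419  0.1203] 0.0133 effort6 0.089
```

Request:
step_arm([
  {"x": 0, "y": 0, "z": 0, "yaw": 0},
  {"x": 0, "y": 0, "z": 0, "yaw": 0},
  {"x": 0, "y": 0, "z": 0, "yaw": 0},
  {"x": 0, "y": 0, "z": 0, "yaw": 0},
  {"x": 0, "y": 0, "z": -0.02, "yaw": 0},
  {"x": 0, "y": 0, "z": -0.05, "yaw": 0},
  {"x": 0, "y": 0, "z": -0.09, "yaw": 0},
  {"x": 0, "y": 0, "z": -0.12, "yaw": 0},
  {"x": 0, "y": 0, "z": -0.12, "yaw": 0},
], jaw=0.5)

```text
time_s: 14.17
ee_pos: [0.4653, -0.0419, 0.2471]
eef_rot: [0.006, 0.242, 0.97, 0.001]
contact_force: [0.5, -0.2, 0.7]
width: 0.043
```

```bash
python3 m.py;python3 - <<'E'
from workcell import vision
import cv2,numpy as np
S=vision.capture("scene")["image"];cv2.imwrite("pics/d0.png",S)
a=S[180:310,190:320];b=vision.capture("top")["image"][195:305,235:365]
cv2.imwrite("pics/d1.png",np.hstack([cv2.resize(a,(400,400),interpolation=2),cv2.resize(b,(400,338),interpolation=2).repeat(1,0) if 0 else cv2.resize(b,(400,400),interpolation=2)]))
cv2.imwrite("pics/d2.png",cv2.resize(S[195:305,200:320],None,fx=5.4,fy=5.4,interpolation=2))
E
```

```text
14.3667 turn 44.02 M [-0.005 -0.003  0.005] F [-0.06  0.16 -0.2 ] [ 0.4603 -0.0413  0.2385] 0.0428 effort6 0.0
```

View pics/d2.png

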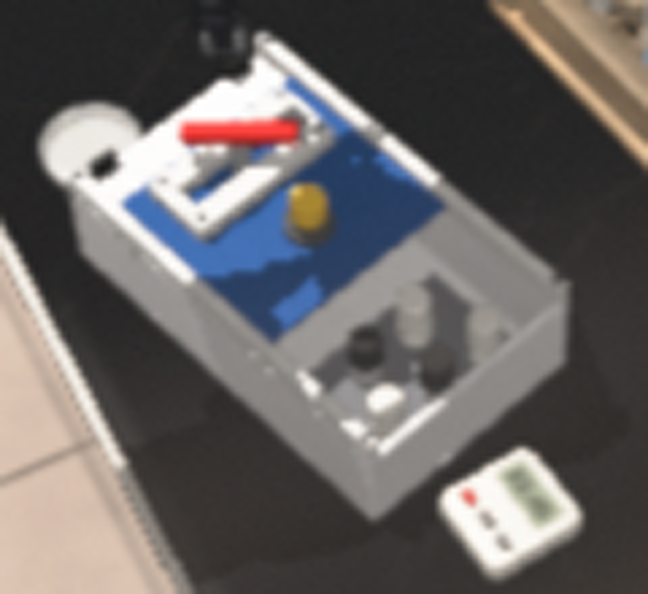

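View pics/d0.png

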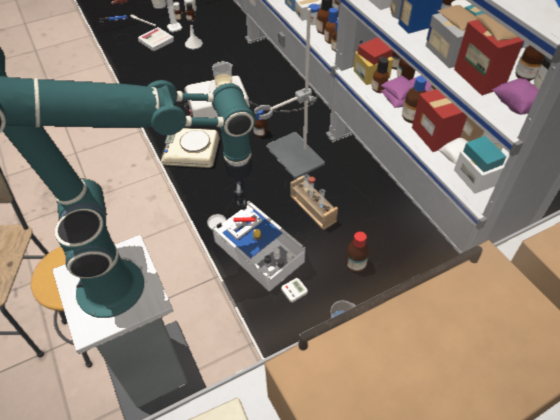

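Run:
```python
from h import *
a=back("scene",sp(412,283),.116);b=back("scene",sp(308,197),.116);print(b-a,np.linalg.norm(b-a))
# hatch rear edge corners: before front edge (375,435)->(275,340)
d=np.array([-.280,.960])
for p,q in [((372,437),(275,340)),((548,292),(442,208))]:
  a=back("scene",sp(*p),.084);b=back("scene",sp(*q),.084);print((b-a)[:2]@d)
```

```text
[-0.02583285  0.08335369  0.        ] 0.08726496110419445
0.08711448094287787
0.08738685770554575
```

Three image measurements give about 87 mm open, and the arm is clear with zero force. Handing in.

```bash
python3 -c "
from workcell import job
print(job.job_done())"
```

```text
the job is handed in; nothing more can be done
None
```

The hatch is open about 87 mm of its 90, the handle has been let go, and the job is handed in; no verdict is reported. It took about 14 s of robot time.

- **Button:** I pressed it in half-millimetre steps until the picture showed the handle sprung out, then lifted off. By the arm's position, travel was about 4.2 mm just before the release and about 5 mm when I lifted off.
- **Button force disagreed:** The force reading peaked at about 12.6 N, roughly 2.5 N more than the stated spring gives for that travel. By force alone, travel would have been about 6.7 mm, close to the 7 mm limit. I went by the arm position, because there was no contact force until about 4 mm above that point and the release came where expected.
- **Handle:** I gripped it and turned it clockwise 44°. The torque began to rise at about 40–42° and grew by about 3 N m per rad, which fits the end buffer. I stopped at about 0.2 N m (one reading peaked at 0.3), which I estimate as just over 1 mm of squeeze.
- **Hatch:** Arm travel gives 86.9 mm, and three measurements in the last picture give 87.1 to 87.4 mm.
- **Last checks:** The arm hung clear above the chamber with no force on it. The other things on the bench looked unmoved in the last picture, but I did not measure them one by one.

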